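# Start the plate sealer with its two-key start

## Task

Push the plate carriage fully home into the sealer with the fingers. Then press the two large round start keys fully down together, one fingertip on each, hold both down for three seconds and let go. Do not press the small square cancel key between them, and leave everything else on the bench and on the sealer where it is: nothing is to be gripped or lifted.

Things in the scene. Friction and masses are not known exactly. Their poses are not given: they have to be found in the camera images.
- sealer: The plate sealer: a white bench instrument fixed to the bench, 170 mm deep (its x), 180 mm wide (its y). Origin: centre of its underside, on the bench top; x points from its front (carriage and keys, toward the robot) to its back, y to its left as seen from the front, z up. Deck 78 mm high; the rear 66 mm is a hood 100 mm high, with a flat case lying on it (top at 118 mm).
- carriage (a joint): How far the plate carriage stands out of the sealer's front, in m: 0 is fully home, 0.05 fully out; starts somewhere between 0.020 and 0.036. It slides level along the sealer's x, with about 1.5 N of friction and a little damping, hits a hard stop at 0 and stays where it is left.
- carriage_pad (a point): Centre of the outer face of the black 60 x 26 mm pad on the carriage's grey front panel; moves with the carriage. The panel is 150 mm wide and reaches from 16 to 66 mm above the bench; the pad is 4 mm proud of it. The pad faces the sealer's -x, 42 mm above the bench. Fully home it is 98 mm before the sealer's origin.
- key_left (a joint): Travel of the left one of two large round grey start keys on the deck: 0 is up, 0.007 m fully down. Spring return, about 4 N when fully down, then a hard stop. Each start key stands in a fixed black collar, 42 mm across, whose top is 90 mm above the bench; fully down the key is still 4 mm above it.
- key_right (a joint): Travel of the right large round start key, the same as the left.
- key_left_top (a point): Centre of the top of the left start key, 26 mm across; moves with the key; 101 mm above the bench when up. 30 mm to the left (+y) of the sealer's middle line and 30 mm in front (-x) of its origin, so the two keys are 60 mm apart, centre to centre, along the sealer's y.
- key_right_top (a point): Centre of the top of the right start key, 30 mm to the right (-y) of the middle line, otherwise as the left.
- cancel_key (a joint): Travel of the small cancel key: 0 is up, 0.003 m down; light spring. Not to be pressed.
- cancel_key_top (a point): Centre of the top of the small square cancel key, 12 x 12 mm, midway between the two start keys, 84 mm above the bench, lower than the start keys.
- flow_cell_case: Bystander, loose, not to be disturbed: white flat case 55 x 85 x 18 mm lying on the sealer's raised rear hood. Origin at the centre of its underside.
- amber_reagent: Bystander, loose, not to be disturbed: small orange-brown reagent bottle, 36 mm across, 75 mm tall, standing beside the sealer. Origin at the centre of its underside.
- buffer_b: Bystander, loose, not to be disturbed: small white bottle, 44 mm across, 90 mm tall, standing beside the sealer. Origin at the centre of its underside.
- usb_stick: Bystander, loose, not to be disturbed: small black stick 18 x 56 x 8 mm lying beside the sealer. Origin at the centre of its underside.
- slide_case: Bystander, loose, not to be disturbed: green case 30 x 85 x 34 mm beside the sealer. Origin at the centre of its underside.
- tip_box: Bystander, loose, not to be disturbed: pale box of pipette tips with clear lid, 66 x 118 x 74 mm, front left of the bench. Origin at the centre of its underside.
- mouse_small: Bystander, loose, not to be disturbed: black computer mouse 89 x 48 x 32 mm, front right of the bench. Origin at the centre of its underside.

How it is judged:
By the outcome, as a careful person would: the job done as asked, in the order asked, and still so for the second after the job is handed in, with the robot touching nothing.
It also fails if it takes over 45 s, if anything falls off the work surface, if the arm or the gripper's body presses on something with over 40 N, if the wrist force passes 120 N, or if a joint passes its speed limit or range.

## Robot

A 7-joint arm with a two-finger parallel gripper is mounted at the origin on a cart in front of the work surface, level with it; the furniture and walls round the work are solid. World frame = base frame: x ahead of the robot, y to its left, z up, the work surface at z = 0. Lengths are in m, angles in rad, forces in N, time in s.
With the tool pointing down it reaches from about 0.4 to 0.85 m from the base axis. Payload 4.5 kg.
Tool frame: the origin (TCP) lies midway between the tips of the shut fingers; the grasp point (between the pads) lies 19 mm behind it; z points along the fingers, y is the direction in which the jaws open and shut (so a half turn about z gives the same grasp; the last joint's range is limited). The gripper opens to 88 mm and grips with 3 to 60 N. Pads are 18 mm wide; open, the fingers measure 123 mm over their backs; the gripper's body (75 mm by 187 mm) begins 45 mm behind the grasp point.
Start: joints at [-1.106, 0.689, -0.195, 1.565, 0.157, 0.902, -0.215], TCP at [0.261, 0.568, 0.239] pointing down, gripper open.
Joint ranges: [-3.01, 3.01], [-0.46, 2.08], [-1.47, 1.51], [0.13, 2.56], [-1, 4.14], [0.04, 2.09], [-2.66, 2.66]. Speed limits (rad/s): [2.57, 2.57, 3.14, 3.14, 3.14, 3.14, 3.14].

## Interface

Orientations are given as a unit quaternion [x, y, z, w].
In Python, from plant import r gives the robot as it stands.
- The arm moves only by the tool play_rows, never from a script. Its argument "targets" is a list of rows, each an object of numbers: "jaw": the closure, from 0 (fully open) to 1 (shut); "dx", "dy", "dz": the shift along the tool's x, y, z in m; "yaw": the turn about the tool's z in rad. A call has exactly 5 rows; each row shifts and turns the pose as measured when the row begins, along the tool's axes as they then stand; what a row does not reach is not made up. A row lasts 1/10 s, in which the tool goes at most 50 mm and 8.59 degrees, less where a joint would pass 70% of its speed; a pose out of reach is approached as far as the arm can. A call with a gripper value outside its range is refused whole. The fingers move at their own pace and stop on an object; "squeeze" is the grip in N (left out, the last holds). Time passes only in rows, so rows that do not move let the fingers close, or fill a call up. It gives the time, the measured TCP pose, the force and the opening at its end, in the units of the state.
- r.get_state(): the state, without advancing time (a new reading comes with each control period).
- r.snapshot(name): name is "scene" or "top"; returns a dict with "frame" (400x640x3 uint8, red, green, blue), "z_map" (400x640 float32, m along the optical axis (not along the pixel's ray), 0 where there is no reading), "mtx" (3x3 intrinsics, pixels), "position" and "orientation" of the camera in the world. Camera axes: x right, y up, looking along -z (the intrinsics and any distortion apply to the point x, -y, -z); pixel columns grow to the right and rows downward; lengths in m; the calibration is good to about 2 mm. A picture is of the moment at which its call begins.
- r.finish_job(): hands the job in, once; it reports no verdict.
The state is a dict: "clock": time; "q": joint angles; "qd": joint speeds; "joint_torque": joint torques, N m; "tool_pos": TCP position; "eef_rot": TCP orientation; "contact_force": force on the tool from outside, world axes, zero at the start; "moment": the same for the moment, N m; "opening": opening from 0.0 (shut) to 1.0 (fully open).
Only numpy, scipy, OpenCV 4.12 (cv2) and the standard library are available. Lean on these libraries where they do the work, as an engineer would, in place of code of your own. Each camera call takes 0.05 s, during which the arm holds its last target.

## Working session

There is one attempt and no reset: what is moved stays moved. The work goes in short steps, Python scripts to look and compute and a tool call to move; the robot and the scene stay as the last step left them, time stands still between calls to the robot, and variables do not carry over. Pictures are saved under pics/ and viewed, and the job is handed in when it is done.

Besides the shell and the picture viewer there is one more tool, called after ">>>" in YAML: its name, and indented under it one key for each argument. play_rows: Moves the arm, as the interface text tells. Its arguments: {"type":"object","properties":{"targets":{"type":"array"},"squeeze":{"type":"number"}},"required":["targets"]}

```bash
ls; mkdir -p pics; cat > h.py <<'E'
import numpy as np,cv2
from scipy.spatial.transform import Rotation as R
from plant import r
def snap(n,f):
    s=r.snapshot(n); cv2.imwrite(f'pics/{f}.png',s['frame'][:,:,::-1]); np.savez(f'pics/{f}.npz',**{k:s[k] for k in('frame','z_map','mtx','position','orientation')}); return s
def pt(s,u,v,z=None):
    K=s['mtx']; d=np.array([(u-K[0,2])/K[0,0],-(v-K[1,2])/K[1,1],-1.0])
    Rm=R.from_quat(s['orientation']).as_matrix(); dw=Rm@d; p=np.array(s['position'])
    if z is None: return p+dw*s['z_map'][int(v),int(u)]
    return p+dw*(z-p[2])/dw[2]
E
python3 - <<'E'
from h import *
for n in('scene','top'):
    s=snap(n,n+'0'); print(n,s['position'],s['orientation'],s['mtx'].tolist())
print(r.get_state())
E
```

```text
pics
scene [0.75040214 0.1655192  0.85734646] [0.07920852 0.23299789 0.92399214 0.29270552] [[389.5405539361037, 0.0, 320.1648701644865], [0.0, 389.5405539361037, 200.80479287218986], [0.0, 0.0, 1.0]]
top [ 0.34348092 -0.17202607  0.99906315] [ 0.05992214 -0.06099685 -0.70320619  0.7058256 ] [[382.56759914809476, 0.0, 324.0877310585759], [0.0, 382.56759914809476, 199.37493061848224], [0.0, 0.0, 1.0]]
{'clock': 0.1, 'q': array([-1.10618111,  0.68988539, -0.19449859,  1.56624049,  0.15729729,
        0.90248529, -0.21509124]), 'qd': array([ 0.00164289, -0.00299654, -0.00010862, -0.00440717,  0.00040547,
       -0.00012789, -0.00029456]), 'joint_torque': array([-3.97408818e-03, -5.28507400e+01, -1.27169799e+00, -1.53838545e+01,
       -5.25543757e-02,  1.95006920e-03,  5.16871205e-05]), 'tool_pos': array([0.26082104, 0.56735615, 0.23799875]), 'eef_rot': array([ 2.13712904e-01,  9.76896172e-01, -8.07396159e-04, -1.10061254e-04]), 'contact_force': array([ 0.05870053,  0.46917229, -1.14367984]), 'moment': array([-0.04668957,  0.01375528,  0.01438957]), 'opening': 0.9993679309208079}
```

View pics/scene0.png

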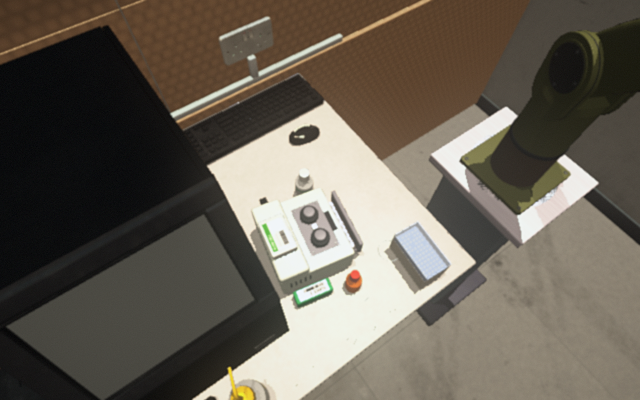

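View pics/top0.png

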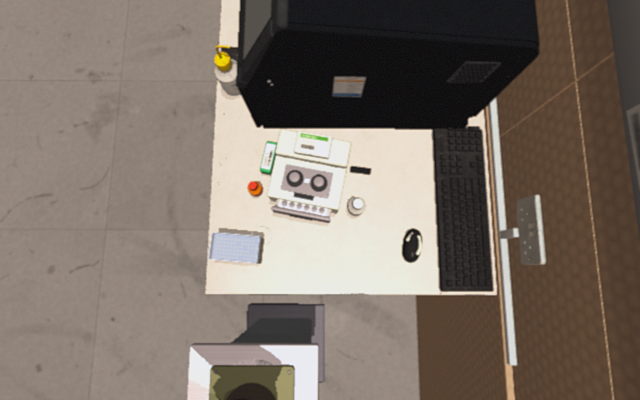

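The top view shows the sealer at about (310,175), with its keys at (294,178) and (319,183) and the carriage front at about (302,212). In the scene view the keys are at (309,213) and (320,237). I'll enlarge both.

```bash
python3 - <<'E'
import cv2
a=cv2.imread('pics/scene0.png')[160:310,240:390]; b=cv2.imread('pics/top0.png')[120:240,230:380]
cv2.imwrite('pics/sc.png',cv2.resize(a,(600,600),interpolation=cv2.INTER_CUBIC))
cv2.imwrite('pics/tc.png',cv2.resize(b,(750,600),interpolation=cv2.INTER_CUBIC))
E
```

```text
(no output)
```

View pics/sc.png

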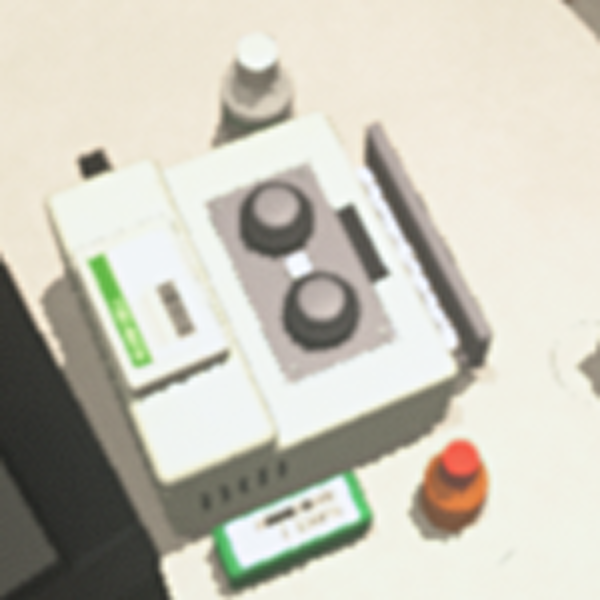

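View pics/tc.png

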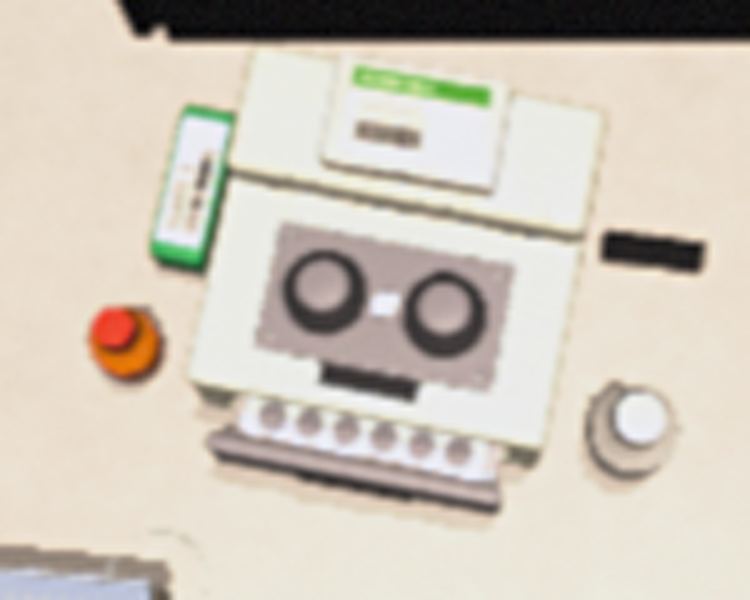

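Both crops show the sealer clearly. In the top crop the key tops are at (323,285) left and (444,304) right, with the cancel key at (385,304). In the scene crop they are at (321,297) left and (278,203) right. Next I triangulate.

```bash
cat >> h.py <<'E'
def ray(s,u,v):
    K=s['mtx']; d=np.array([(u-K[0,2])/K[0,0],-(v-K[1,2])/K[1,1],-1.0]); d=R.from_quat(s['orientation']).as_matrix()@d
    return np.array(s['position']),d/np.linalg.norm(d)
def tri(s1,a,s2,b):
    p,d=ray(s1,*a);q,e=ray(s2,*b)
    t=np.linalg.lstsq(np.c_[d,-e],q-p,rcond=None)[0]
    x=p+t[0]*d;y=q+t[1]*e
    return (x+y)/2,np.linalg.norm(x-y)
E
python3 - <<'E'
from h import *
S=np.load('pics/scene0.npz');T=np.load('pics/top0.npz')
sc=lambda x,y:((x+.5)/4-.5+240,(y+.5)/4-.5+160)
tc=lambda x,y:((x+.5)/5-.5+230,(y+.5)/5-.5+120)
np.set_printoptions(precision=4,suppress=True)
P={'L':((321,297),(323,285)),'R':((278,203),(444,304)),'C':((299,264),(385,304)),
'deckFL':((457,377),(190,381)),'deckFR':((325,115),(541,450)),'panelTopL':((490,335),(212,434)),'panelTopR':((377,125),(499,496)),
'hoodBL':((160,475),(252,50)),'hoodBR':((48,200),(604,112))}
for k,(a,b) in P.items():
    a=sc(*a);b=tc(*b)
    print(k,*tri(S,a,T,b),'depth',pt(S,round(a[0]),round(a[1])),pt(T,round(b[0]),round(b[1])))
# top of black instrument etc
for uv in [(300,60),(300,125),(250,30)]: print(uv,pt(T,*uv))
print('bench',pt(T,300,270))
E
```

```text
L [ 0.5538 -0.1008  0.1014] 0.0006955625789918681 depth [ 0.553  -0.1008  0.0993] [ 0.5533 -0.1005  0.1004]
R [ 0.5428 -0.1583  0.1064] 0.0027587565401482176 depth [ 0.5398 -0.1611  0.0995] [ 0.546  -0.1583  0.1009]
C [ 0.5481 -0.1297  0.0846] 0.0012340449370623913 depth [ 0.5487 -0.1293  0.0839] [ 0.55   -0.1311  0.0825]
deckFL [ 0.5125 -0.0328  0.0677] 0.0015459371551702192 depth [ 0.4907 -0.0493 -0.0024] [ 0.5117 -0.035   0.0719]
deckFR [ 0.4777 -0.2057  0.0705] 0.0030516364361195146 depth [ 0.4774 -0.2032  0.0747] [ 0.4793 -0.2078  0.0597]
panelTopL [ 0.4845 -0.0429  0.0688] 0.005599263096385834 depth [ 0.4812 -0.0426  0.0651] [ 0.4879 -0.0446  0.0648]
panelTopR [ 0.4553 -0.185   0.0661] 0.0036128906644598393 depth [ 0.4532 -0.1842  0.0637] [ 0.4559 -0.1854  0.0667]
hoodBL [ 0.6735 -0.0658  0.1025] 0.00435975737267515 depth [ 0.6733 -0.0697  0.0962] [ 0.7094 -0.0516 -0.0028]
hoodBR [ 0.6421 -0.2364  0.0962] 0.0024650557321365544 depth [ 0.6411 -0.2342  0.0961] [ 0.6431 -0.2364  0.0959]
(300, 60) [ 0.7072 -0.1286  0.3643]
(300, 125) [ 0.7073 -0.1092  0.0411]
(250, 30) [ 0.7995 -0.0259  0.314 ]
bench [ 0.3319 -0.1119 -0.0017]
```

```bash
python3 - <<'E'
from h import *
np.set_printoptions(precision=4,suppress=True)
from scipy.optimize import least_squares
def cloud(s):
    vv,uu=np.mgrid[0:400,0:640];K=s['mtx'];z=s['z_map']
    d=np.stack([(uu-K[0,2])/K[0,0],-(vv-K[1,2])/K[1,1],-np.ones_like(z)],-1)*z[...,None]
    return d@R.from_quat(s['orientation']).as_matrix().T+s['position']
for n in('scene','top'):
    s=np.load(f'pics/{n}0.npz');c=cloud(s).reshape(-1,3)[s['z_map'].ravel()>0]
    ks=[]
    for g in([.553,-.1005],[.543,-.159]):
        m=(np.hypot(*(c[:,:2]-g).T)<.02)&(c[:,2]>.0965)&(c[:,2]<.106)
        q=c[m]; k=(q.min(0)+q.max(0))/2; ks.append(k); print(n,m.sum(),k,q.mean(0),np.ptp(q,axis=0))
    d=ks[0]-ks[1];print('dist',np.hypot(*d[:2]),'yaw',np.arctan2(-d[0],d[1]))
    # deck plane pts & hood for yaw
    m=(abs(c[:,0]-.55)<.15)&(abs(c[:,1]+.13)<.15)
    for lo,hi,nm in((.072,.083,'deck'),(.094,.104,'hood'),(.06,.069,'panel')):
        q=c[m&(c[:,2]>lo)&(c[:,2]<hi)][:,:2]
        if nm=='panel': q=q[(q[:,0]<.51)]
        import cv2
        r=cv2.minAreaRect(q.astype(np.float32));print(nm,len(q),r)
E
```

```text
scene 106 [ 0.5526 -0.1003  0.1   ] [ 0.5531 -0.0999  0.0996] [0.0251 0.0239 0.0068]
scene 95 [ 0.5412 -0.1586  0.1   ] [ 0.5417 -0.1586  0.0999] [0.0246 0.0237 0.0069]
dist 0.0594058148695558 yaw -0.19380237764718586
deck 3091 ((0.5539196729660034, -0.0850168764591217), (0.2416209578514099, 0.2951087951660156), 19.01376724243164)
hood 1549 ((0.5971586108207703, -0.1393008679151535), (0.17975161969661713, 0.12739543616771698), 79.10153198242188)
panel 316 ((0.4700847566127777, -0.11739654839038849), (0.06785878539085388, 0.29111146926879883), 13.654098510742188)
top 84 [ 0.5536 -0.1017  0.101 ] [ 0.5537 -0.1016  0.1005] [0.0248 0.0219 0.0081]
top 83 [ 0.5428 -0.1607  0.1002] [ 0.5426 -0.1601  0.1004] [0.0227 0.0241 0.0073]
dist 0.06003326356424584 yaw -0.18077023564659192
deck 2715 ((0.5279844403266907, -0.09390813112258911), (0.19147635996341705, 0.2938380539417267), 17.931503295898438)
hood 1260 ((0.5981558561325073, -0.14031022787094116), (0.1793680340051651, 0.1264708787202835), 78.74103546142578)
panel 272 ((0.4834240972995758, -0.1316804587841034), (0.08958661556243896, 0.26919224858283997), 16.901321411132812)
```

Both views agree. The keys are at L≈(0.553,-0.101) and R≈(0.542,-0.160), 60 mm apart and about 0.101 high. The sealer yaw is about -0.19 and its origin is about (0.577,-0.136). First I shut the jaws, align the yaw and travel at height.

>>> play_rows:
  targets:
    - {"jaw": 1, "dx": -0.02, "dy": -0.016, "dz": 0, "yaw": -0.048}
    - {"jaw": 1, "dx": -0.031, "dy": -0.025, "dz": 0, "yaw": -0.048}
    - {"jaw": 1, "dx": -0.031, "dy": -0.025, "dz": 0, "yaw": -0.048}
    - {"jaw": 1, "dx": -0.031, "dy": -0.025, "dz": 0, "yaw": -0.048}
    - {"jaw": 1, "dx": -0.031, "dy": -0.025, "dz": 0, "yaw": -0.048}
  squeeze: 20

```text
clock: 0.6
tool_pos: [0.3564, 0.4128, 0.2352]
eef_rot: [0.084, 0.996, -0.0, -0.003]
contact_force: [0.9, -0.5, -0.4]
opening: 0.565
```

```bash
cat >> h.py <<'E'
np.set_printoptions(precision=4,suppress=True)
O=np.array([.577,-.136]);YAW=-.19
X=np.array([np.cos(YAW),np.sin(YAW)]);Y=np.array([-X[1],X[0]])
def rel(tx=None,ty=None,tz=None):
    st=r.get_state();p=st['tool_pos'];M=R.from_quat(st['eef_rot']).as_matrix()
    l=(p[:2]-O);print('t',st['clock'],'pos',p,'sealer xy',l@X,l@Y,'F',st['contact_force'],'open',st['opening'])
    a=np.arctan2(M[1,1],M[0,1]);print('yawcmd',-( (YAW+np.pi/2)-a),'tilt',M[:,2],'q',st['q'])
    if tx is not None:
        g=np.r_[O+tx*X+ty*Y,tz];print('tool delta',M.T@(g-p),'goal',g)
E
python3 -c "
from h import *
rel(-.165,0,.2)"
```

```text
t 0.6 pos [0.3564 0.4128 0.2352] sealer xy -0.3203265307344781 0.4972725414214748 F [ 0.8795 -0.4908 -0.407 ] open 0.5653244266568399
yawcmd 0.022712635156748595 tilt [-0.0063  0.0001 -1.    ] q [-0.7574  0.5986 -0.2982  1.8045  0.2308  0.7761  0.2307]
tool delta [-0.1442 -0.5006  0.0348] goal [ 0.415  -0.1048  0.2   ]
```

>>> play_rows:
  targets:
    - {"jaw": 1, "dx": -0.022, "dy": -0.042, "dz": 0, "yaw": 0.005}
    - {"jaw": 1, "dx": -0.022, "dy": -0.042, "dz": 0, "yaw": 0.005}
    - {"jaw": 1, "dx": -0.022, "dy": -0.042, "dz": 0, "yaw": 0.005}
    - {"jaw": 1, "dx": -0.022, "dy": -0.042, "dz": 0, "yaw": 0.005}
    - {"jaw": 1, "dx": -0.022, "dy": -0.042, "dz": 0, "yaw": 0.003}

```text
clock: 1.1
tool_pos: [0.4308, 0.179, 0.2333]
eef_rot: [0.094, 0.996, 0.0, -0.003]
contact_force: [1.3, 0.5, -0.4]
opening: 0.115
```

```bash
python3 -c "
from h import *
rel(-.165,0,.2)"
```

```text
t 1.1 pos [0.4308 0.179  0.2333] sealer xy -0.2030590744638043 0.2816997414834855 F [ 1.2997  0.4666 -0.4376] open 0.1152159469044556
yawcmd 0.001071051970595427 tilt [-0.0063  0.0011 -1.    ] q [-0.2752  0.5095 -0.3248  2.0247  0.2528  0.6502  0.6172]
tool delta [-0.038  -0.2817  0.0331] goal [ 0.415  -0.1048  0.2   ]
```

>>> play_rows:
  targets:
    - {"jaw": 1, "dx": -0.007, "dy": -0.048, "dz": 0.003, "yaw": 0}
    - {"jaw": 1, "dx": -0.007, "dy": -0.048, "dz": 0.003, "yaw": 0}
    - {"jaw": 1, "dx": -0.007, "dy": -0.048, "dz": 0.003, "yaw": 0}
    - {"jaw": 1, "dx": -0.007, "dy": -0.048, "dz": 0.003, "yaw": 0}
    - {"jaw": 1, "dx": -0.007, "dy": -0.048, "dz": 0.003, "yaw": 0}

```text
clock: 1.6
tool_pos: [0.4209, -0.0702, 0.2173]
eef_rot: [0.095, 0.995, 0.001, -0.002]
contact_force: [1.6, -0.3, 0.5]
opening: 0.001
```

>>> play_rows:
  targets:
    - {"jaw": 1, "dx": 0, "dy": -0.03, "dz": 0.003, "yaw": 0}
    - {"jaw": 1, "dx": 0, "dy": -0.01, "dz": 0.003, "yaw": 0}
    - {"jaw": 1, "dx": 0, "dy": 0, "dz": 0, "yaw": 0}
    - {"jaw": 1, "dx": 0, "dy": 0, "dz": 0, "yaw": 0}
    - {"jaw": 1, "dx": 0, "dy": 0, "dz": 0, "yaw": 0}

```text
clock: 2.1
tool_pos: [0.4115, -0.1149, 0.2101]
eef_rot: [0.1, 0.995, 0.0, -0.003]
contact_force: [-0.2, -0.2, -0.9]
opening: 0.004
```

```bash
python3 -c "
from h import *
snap('top','top1');s=snap('scene','scene1')
rel(-.165,0,.045)
import cv2
a=cv2.imread('pics/scene1.png')[120:320,240:460]; b=cv2.imread('pics/top1.png')[100:250,200:400]
cv2.imwrite('pics/c1.png',np.hstack([cv2.resize(a,(400,364)),cv2.resize(b,(400,300))[:, :] if 0 else cv2.copyMakeBorder(cv2.resize(b,(400,300)),0,64,0,0,0)]))
"
```

```text
t 2.2 pos [ 0.4116 -0.1148  0.2102] sealer xy -0.16640848989130286 -0.010403448412185903 F [-0.2477  0.5782  0.1019] open 0.007505763914092025
yawcmd -0.009021936424339128 tilt [-0.0055  0.0015 -1.    ] q [ 0.3941  0.5089 -0.3433  2.1566  0.328   0.5306  1.1768]
tool delta [-0.0023  0.0104  0.1652] goal [ 0.415  -0.1048  0.045 ]
```

View pics/c1.png

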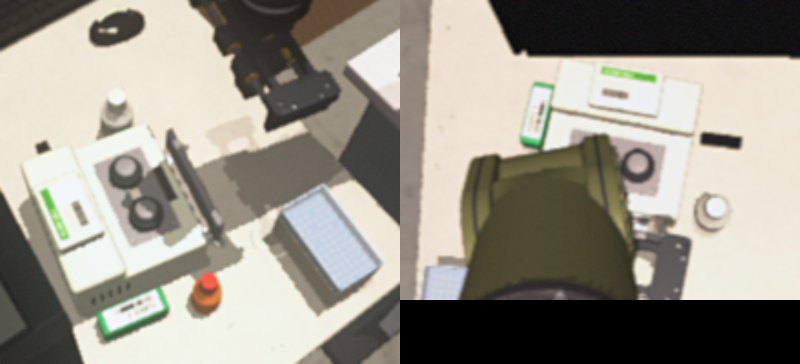

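The scene half shows the gripper in front of the carriage, with the black part at about (300,95). The top half shows the arm hiding the left key. I'll enlarge the gripper.

```bash
python3 -c "
import cv2
a=cv2.imread('pics/scene1.png')[90:260,310:480]
cv2.imwrite('pics/c2.png',cv2.resize(a,(600,600),interpolation=cv2.INTER_CUBIC))
"
```

```text
(no output)
```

View pics/c2.png

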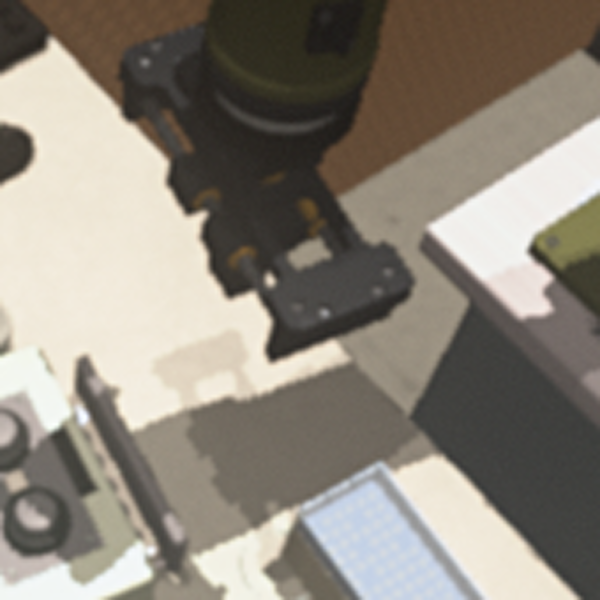

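It is a parallel gripper, with its long axis along the sealer's y. I descend in front of the pad to TCP z≈0.046.

>>> play_rows:
  targets:
    - {"jaw": 1, "dx": 0, "dy": 0.005, "dz": 0.03, "yaw": -0.004}
    - {"jaw": 1, "dx": 0, "dy": 0.005, "dz": 0.04, "yaw": -0.004}
    - {"jaw": 1, "dx": 0, "dy": 0, "dz": 0.04, "yaw": 0}
    - {"jaw": 1, "dx": 0, "dy": 0, "dz": 0.025, "yaw": 0}
    - {"jaw": 1, "dx": 0, "dy": 0, "dz": 0.01, "yaw": 0}

```text
clock: 2.7
tool_pos: [0.4209, -0.0983, 0.0634]
eef_rot: [0.09, 0.996, 0.002, 0.004]
contact_force: [0.2, -0.6, -0.1]
opening: 0.004
```

```bash
python3 -c "
from h import *
rel(-.135,0,.045)"
```

```text
t 2.7 pos [ 0.4209 -0.0983  0.0634] sealer xy -0.16043638417273345 0.0075598530986069066 F [ 0.21   -0.6078 -0.0658] open 0.0041590479059795595
yawcmd 0.010440985420262283 tilt [ 0.009   0.0034 -1.    ] q [ 0.1526  0.8124 -0.0429  2.2758  0.532   0.0526  0.9832]
tool delta [-0.0252 -0.0079  0.0185] goal [ 0.4444 -0.1105  0.045 ]
```

Joint 6 is near its lower limit here, so I ease forward while finishing the descent.

>>> play_rows:
  targets:
    - {"jaw": 1, "dx": -0.006, "dy": -0.003, "dz": 0, "yaw": 0.005}
    - {"jaw": 1, "dx": -0.004, "dy": -0.002, "dz": 0.004, "yaw": 0.005}
    - {"jaw": 1, "dx": 0, "dy": -0.002, "dz": 0.006, "yaw": 0}
    - {"jaw": 1, "dx": 0, "dy": 0, "dz": 0.006, "yaw": 0}
    - {"jaw": 1, "dx": 0, "dy": 0, "dz": 0, "yaw": 0}

```text
clock: 3.2
tool_pos: [0.4331, -0.105, 0.0471]
eef_rot: [0.093, 0.996, 0.003, 0.006]
contact_force: [0.3, 0.7, -0.9]
opening: 0.005
```

```bash
python3 -c "
from h import *
rel(-.1,0,.045)"
```

```text
t 3.2 pos [ 0.4331 -0.105   0.0471] sealer xy -0.14712593841496738 0.0032717480132347884 F [ 0.2616  0.6702 -0.8524] open 0.0048646949065145936
yawcmd 0.004434837659449631 tilt [ 0.0125  0.0047 -0.9999] q [ 0.164   0.8512 -0.0405  2.2434  0.5941  0.0431  0.9291]
tool delta [-0.0471 -0.0035  0.0026] goal [ 0.4788 -0.1171  0.045 ]
```

>>> play_rows:
  targets:
    - {"jaw": 1, "dx": -0.005, "dy": -0.001, "dz": 0, "yaw": 0}
    - {"jaw": 1, "dx": -0.005, "dy": -0.001, "dz": 0, "yaw": 0}
    - {"jaw": 1, "dx": -0.005, "dy": -0.001, "dz": 0, "yaw": 0}
    - {"jaw": 1, "dx": -0.005, "dy": 0, "dz": 0, "yaw": 0}
    - {"jaw": 1, "dx": -0.005, "dy": 0, "dz": 0, "yaw": 0}

```text
clock: 3.7
tool_pos: [0.4587, -0.1137, 0.049]
eef_rot: [0.093, 0.996, 0.003, 0.007]
contact_force: [-3.2, 0.6, -0.8]
opening: 0.006
```

```bash
python3 -c "
from h import *
rel(-.107,0,.045)"
```

```text
t 3.7 pos [ 0.4587 -0.1137  0.049 ] sealer xy -0.12038373705586702 -0.0004913828031773007 F [-3.2219  0.6469 -0.8394] open 0.0059586056364666256
yawcmd 0.003032590222130205 tilt [ 0.0136  0.0047 -0.9999] q [ 0.2189  0.8518 -0.1119  2.1633  0.5881  0.1401  0.9463]
tool delta [-0.0133  0.0004  0.0041] goal [ 0.4719 -0.1158  0.045 ]
```

It is in contact at about 3 N, which fits the carriage sliding. I continue to the stop.

>>> play_rows:
  targets:
    - {"jaw": 1, "dx": -0.003, "dy": 0, "dz": 0.001, "yaw": 0}
    - {"jaw": 1, "dx": -0.003, "dy": 0, "dz": 0.001, "yaw": 0}
    - {"jaw": 1, "dx": -0.002, "dy": 0, "dz": 0, "yaw": 0}
    - {"jaw": 1, "dx": -0.002, "dy": 0, "dz": 0, "yaw": 0}
    - {"jaw": 1, "dx": -0.002, "dy": 0, "dz": 0, "yaw": 0}

```text
clock: 4.2
tool_pos: [0.4704, -0.1161, 0.0469]
eef_rot: [0.094, 0.996, 0.003, 0.005]
contact_force: [-1.4, -0.1, 0.5]
opening: 0.007
```

```bash
python3 -c "
from h import *
rel(-.107,0,.045)"
```

```text
t 4.2 pos [ 0.4704 -0.1161  0.0469] sealer xy -0.10844598759232107 -0.0006365248442283372 F [-1.3717 -0.1316  0.5386] open 0.007075759210429623
yawcmd 0.002745046450328914 tilt [ 0.0112  0.0048 -0.9999] q [ 0.2356  0.8604 -0.1377  2.1257  0.5823  0.1788  0.9551]
tool delta [-0.0014  0.0006  0.002 ] goal [ 0.4719 -0.1158  0.045 ]
```

>>> play_rows:
  targets:
    - {"jaw": 1, "dx": -0.002, "dy": 0, "dz": 0, "yaw": 0}
    - {"jaw": 1, "dx": -0.002, "dy": 0, "dz": 0, "yaw": 0}
    - {"jaw": 1, "dx": -0.002, "dy": 0, "dz": 0, "yaw": 0}
    - {"jaw": 1, "dx": -0.002, "dy": 0, "dz": 0, "yaw": 0}
    - {"jaw": 1, "dx": -0.002, "dy": 0, "dz": 0, "yaw": 0}

```text
clock: 4.7
tool_pos: [0.4725, -0.1167, 0.0468]
eef_rot: [0.093, 0.996, 0.002, -0.003]
contact_force: [-5.9, 2.3, 4.6]
opening: 0.002
```

```bash
python3 -c "
from h import *
rel(-.107,0,.045)"
```

```text
t 4.7 pos [ 0.4725 -0.1167  0.0468] sealer xy -0.10630743129448493 -0.0007757183015735229 F [-5.8588  2.3472  4.5962] open 0.002381532589177395
yawcmd 0.004262859925830753 tilt [-0.0046  0.0048 -1.    ] q [ 0.2491  0.864  -0.1619  2.104   0.5746  0.2198  0.9643]
tool delta [0.0007 0.0008 0.0018] goal [ 0.4719 -0.1158  0.045 ]
```

It has stopped at sealer x = -0.106, as expected for home. One firmer push will confirm the stop.

>>> play_rows:
  targets:
    - {"jaw": 1, "dx": -0.004, "dy": 0, "dz": 0, "yaw": 0}
    - {"jaw": 1, "dx": -0.004, "dy": 0, "dz": 0, "yaw": 0}
    - {"jaw": 1, "dx": -0.004, "dy": 0, "dz": 0, "yaw": 0}
    - {"jaw": 1, "dx": -0.004, "dy": 0, "dz": 0, "yaw": 0}
    - {"jaw": 1, "dx": -0.004, "dy": 0, "dz": 0, "yaw": 0}

```text
clock: 5.2
tool_pos: [0.4722, -0.1171, 0.046]
eef_rot: [0.091, 0.996, 0.001, -0.022]
contact_force: [-7.3, 2.9, 7.5]
opening: 0.01
```

```bash
python3 -c "
from h import *
rel(-.107,0,.045)"
```

```text
t 5.2 pos [ 0.4722 -0.1171  0.046 ] sealer xy -0.10648062553055494 -0.0011974316440117466 F [-7.3198  2.8725  7.4505] open 0.009585389584137826
yawcmd 0.007324012802377267 tilt [-0.0433  0.0054 -0.999 ] q [ 0.2715  0.8728 -0.2038  2.0672  0.5564  0.2991  0.9844]
tool delta [0.0005 0.0012 0.0011] goal [ 0.4719 -0.1158  0.045 ]
```

The carriage has stalled at the stop. I back off and rise.

>>> play_rows:
  targets:
    - {"jaw": 1, "dx": 0.004, "dy": 0, "dz": 0, "yaw": 0}
    - {"jaw": 1, "dx": 0.01, "dy": 0, "dz": 0, "yaw": 0}
    - {"jaw": 1, "dx": 0.01, "dy": 0, "dz": 0, "yaw": 0}
    - {"jaw": 1, "dx": 0.004, "dy": 0, "dz": -0.015, "yaw": 0}
    - {"jaw": 1, "dx": 0, "dy": 0, "dz": -0.03, "yaw": 0}

```text
clock: 5.7
tool_pos: [0.4454, -0.1114, 0.0908]
eef_rot: [0.091, 0.996, 0.001, -0.022]
contact_force: [0.5, -0.3, 0.6]
opening: 0.007
```

>>> play_rows:
  targets:
    - {"jaw": 0.51, "dx": 0, "dy": 0, "dz": -0.03, "yaw": 0}
    - {"jaw": 0.51, "dx": 0, "dy": 0, "dz": -0.03, "yaw": 0}
    - {"jaw": 0.51, "dx": 0, "dy": 0, "dz": -0.02, "yaw": 0}
    - {"jaw": 0.51, "dx": 0, "dy": 0, "dz": 0, "yaw": 0}
    - {"jaw": 0.51, "dx": 0, "dy": 0, "dz": 0, "yaw": 0}

```text
clock: 6.2
tool_pos: [0.4511, -0.1128, 0.1762]
eef_rot: [0.091, 0.996, 0.001, -0.016]
contact_force: [0.9, 0.2, -1.3]
opening: 0.436
```

```bash
python3 -c "
from h import *
snap('top','top2');s=snap('scene','scene2')
rel(-.03,0,.14)
import cv2
a=cv2.imread('pics/scene2.png')[100:290,250:440]
cv2.imwrite('pics/c3.png',cv2.resize(a,(600,600),interpolation=cv2.INTER_CUBIC))
"
```

```text
t 6.3 pos [ 0.4506 -0.1126  0.1756] sealer xy -0.12853969810890037 -0.0008552242979814395 F [ 0.5373 -0.2076  0.1195] open 0.49018197107233547
yawcmd 0.007345336771509281 tilt [-0.0334  0.0042 -0.9994] q [ 0.3951  0.6242 -0.3934  2.0649  0.4271  0.5659  1.0839]
tool delta [-0.0997  0.0002  0.0323] goal [ 0.5475 -0.1303  0.14  ]
```

View pics/c3.png

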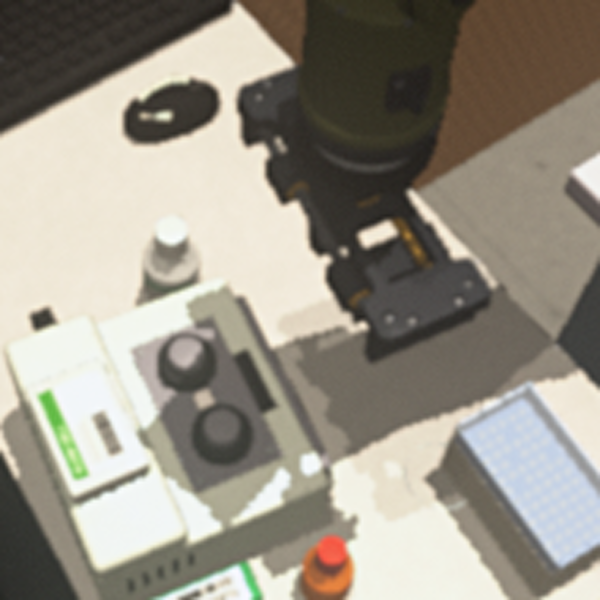

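The carriage panel now sits tight against the sealer front, at about (290,390) in the crop. The keys are at (187,357) and (222,432), with the jaws half open. I'll check the panel's position numerically and then move over the keys.

```bash
python3 - <<'E'
from h import *
for f in ('scene0','scene2'):
    s=np.load(f'pics/{f}.npz');vv,uu=np.mgrid[0:400,0:640];K=s['mtx'];z=s['z_map']
    d=np.stack([(uu-K[0,2])/K[0,0],-(vv-K[1,2])/K[1,1],-np.ones_like(z)],-1)*z[...,None]
    c=(d@R.from_quat(s['orientation']).as_matrix().T+s['position']).reshape(-1,3)
    x=(c[:,:2]-O)@X;y=(c[:,:2]-O)@Y
    for yy in(-.06,-.03,0,.03,.06):
        m=(abs(y-yy)<.01)&(x<-.088)&(x>-.15)&(c[:,2]>.055)&(c[:,2]<.072);print(f,yy,m.sum(),x[m].min() if m.any() else None, np.median(x[m]) if m.any() else None)
E
```

```text
scene0 -0.06 37 -0.11677884250957073 -0.10931807812791468
scene0 -0.03 41 -0.11580200007572176 -0.1092315647411899
scene0 0 43 -0.11567467837991087 -0.10887125765186575
scene0 0.03 41 -0.11506120919204456 -0.1095998835854605
scene0 0.06 44 -0.11478785821690843 -0.1088964011065103
scene2 -0.06 23 -0.09498281642974113 -0.09117792225512947
scene2 -0.03 24 -0.09577154184330461 -0.09147843077481574
scene2 0 23 -0.0976389949756181 -0.09205410587660971
scene2 0.03 28 -0.09534934999458104 -0.09134028831607423
scene2 0.06 28 -0.09531127814857682 -0.09135800722058593
```

>>> play_rows:
  targets:
    - {"jaw": 0.515, "dx": -0.02, "dy": 0, "dz": 0, "yaw": 0.004}
    - {"jaw": 0.515, "dx": -0.03, "dy": 0, "dz": 0, "yaw": 0.003}
    - {"jaw": 0.515, "dx": -0.03, "dy": 0, "dz": 0, "yaw": 0}
    - {"jaw": 0.515, "dx": -0.015, "dy": 0, "dz": 0, "yaw": 0}
    - {"jaw": 0.515, "dx": 0, "dy": 0, "dz": 0, "yaw": 0}

```text
clock: 6.8
tool_pos: [0.5423, -0.1303, 0.1649]
eef_rot: [0.094, 0.995, 0.0, -0.023]
contact_force: [0.0, -0.3, -0.8]
opening: 0.483
```

```bash
python3 -c "
from h import *
snap('top','top3');s=snap('scene','scene3')
rel(-.03,0,.125)
import cv2
a=cv2.imread('pics/scene3.png')[130:280,230:380]
cv2.imwrite('pics/c4.png',cv2.resize(a,(600,600),interpolation=cv2.INTER_CUBIC))
"
```

```text
t 6.9 pos [ 0.5399 -0.13    0.1652] sealer xy -0.037605607128408165 -0.0011108856274426701 F [-0.9161 -0.1944 -0.2573] open 0.4826578204998736
yawcmd 0.002430360944766452 tilt [-0.0488  0.0043 -0.9988] q [ 0.3872  0.7396 -0.4037  1.7958  0.4027  0.7398  1.1464]
tool delta [-0.0096  0.0013  0.0398] goal [ 0.5475 -0.1303  0.125 ]
```

View pics/c4.png

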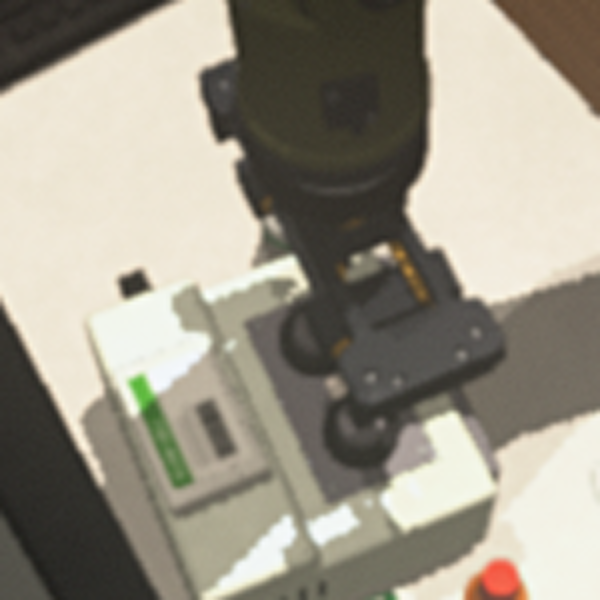

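The panel edge moved from -0.115 to -0.095 in sealer x, so the carriage is home (the text gives -0.094). The crop shows the gripper over the keys with the case and hood clear. I centre and descend.

>>> play_rows:
  targets:
    - {"jaw": 0.515, "dx": -0.004, "dy": 0.001, "dz": 0.005, "yaw": 0.002}
    - {"jaw": 0.515, "dx": -0.003, "dy": 0, "dz": 0.008, "yaw": 0}
    - {"jaw": 0.515, "dx": -0.002, "dy": 0, "dz": 0.01, "yaw": 0}
    - {"jaw": 0.515, "dx": 0, "dy": 0, "dz": 0.01, "yaw": 0}
    - {"jaw": 0.515, "dx": 0, "dy": 0, "dz": 0.004, "yaw": 0}

```text
clock: 7.4
tool_pos: [0.5435, -0.1301, 0.1241]
eef_rot: [0.094, 0.995, -0.001, -0.027]
contact_force: [-0.3, 0.3, -1.3]
opening: 0.484
```

```bash
python3 -c "
from h import *
snap('top','top4');s=snap('scene','scene4')
rel(-.03,0,.1035)
import cv2
a=cv2.imread('pics/scene4.png')[150:270,250:370]
cv2.imwrite('pics/c5.png',cv2.resize(a,(600,600),interpolation=cv2.INTER_CUBIC))
"
```

```text
t 7.5 pos [ 0.5437 -0.1301  0.1245] sealer xy -0.033810316394220406 -0.0004799729395029798 F [-0.3877  0.2411 -0.2866] open 0.482731669214456
yawcmd 0.001661048299038903 tilt [-0.0534  0.0038 -0.9986] q [ 0.3649  0.8034 -0.3717  1.8078  0.4372  0.6687  1.117 ]
tool delta [-0.0049  0.0006  0.0208] goal [ 0.5475 -0.1303  0.1035]
```

View pics/c5.png

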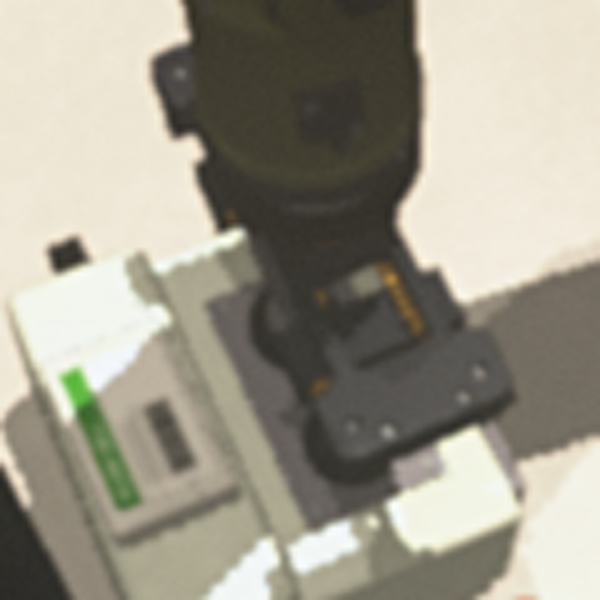

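The gripper is centred over the collars. I lower to just above the keys.

>>> play_rows:
  targets:
    - {"jaw": 0.515, "dx": -0.002, "dy": 0.0005, "dz": 0.005, "yaw": 0.002}
    - {"jaw": 0.515, "dx": -0.002, "dy": 0, "dz": 0.006, "yaw": 0}
    - {"jaw": 0.515, "dx": -0.001, "dy": 0, "dz": 0.005, "yaw": 0}
    - {"jaw": 0.515, "dx": 0, "dy": 0, "dz": 0.002, "yaw": 0}
    - {"jaw": 0.515, "dx": 0, "dy": 0, "dz": 0, "yaw": 0}

```text
clock: 8.0
tool_pos: [0.5488, -0.1306, 0.1053]
eef_rot: [0.095, 0.995, -0.001, -0.026]
contact_force: [0.8, 0.4, -0.8]
opening: 0.487
```

```bash
python3 -c "
from h import *
rel(-.03,0,.094)
"
```

```text
t 8.0 pos [ 0.5488 -0.1306  0.1053] sealer xy -0.028726308671417997 1.4373375902817192e-05 F [ 0.8022  0.4301 -0.7553] open 0.4871969694450176
yawcmd -0.0006796832443447531 tilt [-0.0517  0.0037 -0.9987] q [ 0.354   0.8361 -0.3557  1.804   0.4522  0.6372  1.1038]
tool delta [0.0007 0.0001 0.0113] goal [ 0.5475 -0.1303  0.094 ]
```

>>> play_rows:
  targets:
    - {"jaw": 0.515, "dx": 0, "dy": 0, "dz": 0.003, "yaw": 0}
    - {"jaw": 0.515, "dx": 0, "dy": 0, "dz": 0.003, "yaw": 0}
    - {"jaw": 0.515, "dx": 0, "dy": 0, "dz": 0.003, "yaw": 0}
    - {"jaw": 0.515, "dx": 0, "dy": 0, "dz": 0.003, "yaw": 0}
    - {"jaw": 0.515, "dx": 0, "dy": 0, "dz": 0.004, "yaw": 0}

```text
clock: 8.5
tool_pos: [0.5491, -0.1306, 0.0939]
eef_rot: [0.096, 0.995, -0.002, -0.024]
contact_force: [-12.5, 0.7, 56.0]
opening: 0.485
```

```bash
python3 -c "
from h import *
rel(-.03,0,.094);print(r.get_state()['moment'])
"
```

```text
t 8.5 pos [ 0.5491 -0.1306  0.0939] sealer xy -0.028383461475948113 4.725880782926075e-05 F [-12.4994   0.6978  56.0404] open 0.4849243910391706
yawcmd -0.0015627205123902588 tilt [-0.0482  0.0013 -0.9988] q [ 0.3455  0.8519 -0.3426  1.812   0.4653  0.6089  1.0905]
tool delta [ 0.0016 -0.0001 -0.    ] goal [ 0.5475 -0.1303  0.094 ]
[0.4919 2.8586 0.0711]
```

Both keys have bottomed: z = 0.0939, expected 0.094. I ease the force and hold.

>>> play_rows:
  targets:
    - {"jaw": 0.515, "dx": 0, "dy": 0, "dz": 0.002, "yaw": 0}
    - {"jaw": 0.515, "dx": 0, "dy": 0, "dz": 0.002, "yaw": 0}
    - {"jaw": 0.515, "dx": 0, "dy": 0, "dz": 0.002, "yaw": 0}
    - {"jaw": 0.515, "dx": 0, "dy": 0, "dz": 0.002, "yaw": 0}
    - {"jaw": 0.515, "dx": 0, "dy": 0, "dz": 0.002, "yaw": 0}

```text
clock: 9.0
tool_pos: [0.549, -0.1306, 0.0947]
eef_rot: [0.096, 0.995, -0.004, -0.021]
contact_force: [-5.4, 1.7, 18.1]
opening: 0.485
```

```bash
python3 -c "
from h import *
rel(-.03,0,.094);print(r.get_state()['moment'])
"
```

```text
t 9.0 pos [ 0.549  -0.1306  0.0947] sealer xy -0.02850023065958298 3.6580616649536235e-05 F [-5.441   1.6865 18.1231] open 0.48544596772282633
yawcmd -0.0018620483080784567 tilt [-0.0431 -0.004  -0.9991] q [ 0.3398  0.8479 -0.3361  1.8184  0.4697  0.6     1.0836]
tool delta [ 0.0015 -0.      0.0007] goal [ 0.5475 -0.1303  0.094 ]
[ 0.3236  0.8986 -0.0149]
```

At 18 N the force is well above the 8 N of spring force. I keep a slightly firmer hold for a clear margin and count the three seconds from here.

>>> play_rows:
  targets:
    - {"jaw": 0.515, "dx": 0, "dy": 0, "dz": 0.003, "yaw": 0}
    - {"jaw": 0.515, "dx": 0, "dy": 0, "dz": 0.003, "yaw": 0}
    - {"jaw": 0.515, "dx": 0, "dy": 0, "dz": 0.003, "yaw": 0}
    - {"jaw": 0.515, "dx": 0, "dy": 0, "dz": 0.003, "yaw": 0}
    - {"jaw": 0.515, "dx": 0, "dy": 0, "dz": 0.003, "yaw": 0}

```text
clock: 9.5
tool_pos: [0.549, -0.1306, 0.0945]
eef_rot: [0.096, 0.995, -0.007, -0.018]
contact_force: [-6.7, 0.3, 27.2]
opening: 0.483
```

```bash
python3 -c "
from h import *
rel(-.03,0,.094);print(r.get_state()['moment'])
"
```

```text
t 9.5 pos [ 0.549  -0.1306  0.0945] sealer xy -0.028472415182785076 5.043267705631454e-05 F [-6.7454  0.3406 27.1803] open 0.48269127946135676
yawcmd -0.002727066771321951 tilt [-0.0363 -0.0106 -0.9993] q [ 0.3317  0.8447 -0.3267  1.8268  0.4767  0.5865  1.073 ]
tool delta [ 0.0015 -0.      0.0006] goal [ 0.5475 -0.1303  0.094 ]
[0.4944 1.3722 0.0331]
```

The tool is rolling slowly (left tip lower by about 1 mm), so the right key may be lifting slightly off its stop. The carriage push showed that a sideways command with the tip stuck tilts the tool back, so I apply a small -y bias while holding.

>>> play_rows:
  targets:
    - {"jaw": 0.515, "dx": 0, "dy": -0.002, "dz": 0.002, "yaw": 0}
    - {"jaw": 0.515, "dx": 0, "dy": -0.002, "dz": 0.002, "yaw": 0}
    - {"jaw": 0.515, "dx": 0, "dy": -0.002, "dz": 0.002, "yaw": 0}
    - {"jaw": 0.515, "dx": 0, "dy": -0.002, "dz": 0.002, "yaw": 0}
    - {"jaw": 0.515, "dx": 0, "dy": -0.002, "dz": 0.002, "yaw": 0}

```text
clock: 10.0
tool_pos: [0.5491, -0.1307, 0.0945]
eef_rot: [0.093, 0.996, -0.003, -0.013]
contact_force: [-3.8, 3.6, 17.4]
opening: 0.49
```

```bash
cat >>h.py <<'E'
def roll():
    st=r.get_state();M=R.from_quat(st['eef_rot']).as_matrix();z=st['tool_pos'][2]
    print('tips z L,R',z+.03*M[2,1],z-.03*M[2,1],'pitch c',M[2,0],'M',st['moment'])
E
python3 -c "
from h import *
rel(-.03,0,.094);roll()
"
```

```text
t 10.0 pos [ 0.5491 -0.1307  0.0945] sealer xy -0.028408597379365335 -8.305427593904589e-05 F [-3.8101  3.5965 17.4141] open 0.48961337407781946
yawcmd 0.0034391518393326326 tilt [-0.0271 -0.0027 -0.9996] q [ 0.3413  0.8433 -0.3333  1.8336  0.4788  0.5733  1.0812]
tool delta [0.0016 0.0001 0.0005] goal [ 0.5475 -0.1303  0.094 ]
tips z L,R 0.09425143424855761 0.09471376658806877 pitch c 0.02611680912558514 M [ 0.9857  0.9334 -0.0592]
```

The roll is halved, so I continue.

>>> play_rows:
  targets:
    - {"jaw": 0.515, "dx": 0, "dy": -0.002, "dz": 0.003, "yaw": 0}
    - {"jaw": 0.515, "dx": 0, "dy": -0.002, "dz": 0.003, "yaw": 0}
    - {"jaw": 0.515, "dx": 0, "dy": -0.002, "dz": 0.003, "yaw": 0}
    - {"jaw": 0.515, "dx": 0, "dy": -0.002, "dz": 0.003, "yaw": 0}
    - {"jaw": 0.515, "dx": 0, "dy": -0.002, "dz": 0.003, "yaw": 0}

```text
clock: 10.5
tool_pos: [0.5491, -0.1307, 0.0943]
eef_rot: [0.091, 0.996, 0.001, -0.009]
contact_force: [-6.3, 4.1, 26.9]
opening: 0.489
```

```bash
python3 -c "
from h import *
rel(-.03,0,.094);roll()
"
```

```text
t 10.5 pos [ 0.5491 -0.1307  0.0943] sealer xy -0.028390781527719674 -0.00010782298686361615 F [-6.2673  4.0823 26.9061] open 0.4894649548909926
yawcmd 0.007308578421214795 tilt [-0.0171  0.0031 -0.9998] q [ 0.3479  0.8417 -0.3366  1.8418  0.482   0.5576  1.0848]
tool delta [0.0016 0.0001 0.0003] goal [ 0.5475 -0.1303  0.094 ]
tips z L,R 0.09426130992168866 0.09426676980482693 pitch c 0.017400587337841673 M [ 0.887   1.3324 -0.2218]
```

The tool is level now, with both tips at z = 0.0943. The three-second count runs from here with small trim.

>>> play_rows:
  targets:
    - {"jaw": 0.515, "dx": 0, "dy": -0.001, "dz": 0.003, "yaw": 0}
    - {"jaw": 0.515, "dx": 0, "dy": -0.001, "dz": 0.003, "yaw": 0}
    - {"jaw": 0.515, "dx": 0, "dy": -0.001, "dz": 0.003, "yaw": 0}
    - {"jaw": 0.515, "dx": 0, "dy": -0.001, "dz": 0.003, "yaw": 0}
    - {"jaw": 0.515, "dx": 0, "dy": -0.001, "dz": 0.003, "yaw": 0}

```text
clock: 11.0
tool_pos: [0.5491, -0.1307, 0.0942]
eef_rot: [0.092, 0.996, 0.001, -0.005]
contact_force: [-6.3, 2.0, 27.4]
opening: 0.484
```

```bash
python3 -c "
from h import *
rel(-.03,0,.094);roll()
"
```

```text
t 11.0 pos [ 0.5491 -0.1307  0.0942] sealer xy -0.028415445596839298 -2.9478751964995054e-05 F [-6.2549  1.9557 27.3533] open 0.4843731399056876
yawcmd 0.00643798771823767 tilt [-0.009   0.0023 -1.    ] q [ 0.346   0.8389 -0.3322  1.8501  0.4863  0.543   1.0793]
tool delta [0.0016 0.     0.0002] goal [ 0.5475 -0.1303  0.094 ]
tips z L,R 0.09424799030404149 0.09421366099642972 pitch c 0.009262016926213767 M [ 0.543   1.4528 -0.288 ]
```

Steady and level. Five more holding calls, the first two now.

>>> play_rows:
  targets:
    - {"jaw": 0.515, "dx": -0.001, "dy": -0.001, "dz": 0.003, "yaw": 0}
    - {"jaw": 0.515, "dx": -0.001, "dy": -0.001, "dz": 0.003, "yaw": 0}
    - {"jaw": 0.515, "dx": -0.001, "dy": -0.001, "dz": 0.003, "yaw": 0}
    - {"jaw": 0.515, "dx": -0.001, "dy": -0.001, "dz": 0.003, "yaw": 0}
    - {"jaw": 0.515, "dx": -0.001, "dy": -0.001, "dz": 0.003, "yaw": 0}

```text
clock: 11.5
tool_pos: [0.5491, -0.1307, 0.0942]
eef_rot: [0.092, 0.996, 0.0, -0.005]
contact_force: [-9.5, 3.1, 29.2]
opening: 0.485
```

>>> play_rows:
  targets:
    - {"jaw": 0.515, "dx": -0.001, "dy": -0.001, "dz": 0.003, "yaw": 0}
    - {"jaw": 0.515, "dx": -0.001, "dy": -0.001, "dz": 0.003, "yaw": 0}
    - {"jaw": 0.515, "dx": -0.001, "dy": -0.001, "dz": 0.003, "yaw": 0}
    - {"jaw": 0.515, "dx": -0.001, "dy": -0.001, "dz": 0.003, "yaw": 0}
    - {"jaw": 0.515, "dx": -0.001, "dy": -0.001, "dz": 0.003, "yaw": 0}

```text
clock: 12.0
tool_pos: [0.5492, -0.1307, 0.0942]
eef_rot: [0.092, 0.996, -0.0, -0.006]
contact_force: [-9.0, 2.6, 29.9]
opening: 0.485
```

```bash
python3 -c "
from h import *
rel(-.03,0,.094);roll()
"
```

```text
t 12.0 pos [ 0.5492 -0.1307  0.0942] sealer xy -0.028348269197776086 -2.6669745847372692e-05 F [-8.9742  2.5758 29.8909] open 0.4851530240124878
yawcmd 0.0060234428231518145 tilt [-0.0126  0.0007 -0.9999] q [ 0.3444  0.8398 -0.3319  1.8468  0.4852  0.5489  1.0792]
tool delta [0.0016 0.     0.0002] goal [ 0.5475 -0.1303  0.094 ]
tips z L,R 0.09417450185955809 0.09427176495291842 pitch c 0.012492568481990929 M [ 0.6986  1.8533 -0.2222]
```

>>> play_rows:
  targets:
    - {"jaw": 0.515, "dx": -0.001, "dy": -0.001, "dz": 0.003, "yaw": 0}
    - {"jaw": 0.515, "dx": -0.001, "dy": -0.001, "dz": 0.003, "yaw": 0}
    - {"jaw": 0.515, "dx": -0.001, "dy": -0.001, "dz": 0.003, "yaw": 0}
    - {"jaw": 0.515, "dx": -0.001, "dy": -0.001, "dz": 0.003, "yaw": 0}
    - {"jaw": 0.515, "dx": -0.001, "dy": -0.001, "dz": 0.003, "yaw": 0}

```text
clock: 12.5
tool_pos: [0.5492, -0.1307, 0.0942]
eef_rot: [0.092, 0.996, -0.001, -0.007]
contact_force: [-8.6, 2.9, 29.5]
opening: 0.481
```

>>> play_rows:
  targets:
    - {"jaw": 0.515, "dx": -0.001, "dy": -0.001, "dz": 0.003, "yaw": 0}
    - {"jaw": 0.515, "dx": -0.001, "dy": -0.001, "dz": 0.003, "yaw": 0}
    - {"jaw": 0.515, "dx": -0.001, "dy": -0.001, "dz": 0.003, "yaw": 0}
    - {"jaw": 0.515, "dx": -0.001, "dy": -0.001, "dz": 0.003, "yaw": 0}
    - {"jaw": 0.515, "dx": -0.001, "dy": -0.001, "dz": 0.003, "yaw": 0}

```text
clock: 13.0
tool_pos: [0.5492, -0.1307, 0.0942]
eef_rot: [0.092, 0.996, -0.001, -0.008]
contact_force: [-8.9, 1.9, 29.3]
opening: 0.482
```

>>> play_rows:
  targets:
    - {"jaw": 0.515, "dx": -0.001, "dy": -0.001, "dz": 0.003, "yaw": 0}
    - {"jaw": 0.515, "dx": -0.001, "dy": -0.001, "dz": 0.003, "yaw": 0}
    - {"jaw": 0.515, "dx": -0.001, "dy": -0.001, "dz": 0.003, "yaw": 0}
    - {"jaw": 0.515, "dx": -0.001, "dy": -0.001, "dz": 0.003, "yaw": 0}
    - {"jaw": 0.515, "dx": 0, "dy": 0, "dz": 0.003, "yaw": 0}

```text
clock: 13.5
tool_pos: [0.5491, -0.1306, 0.0943]
eef_rot: [0.092, 0.996, -0.002, -0.008]
contact_force: [-5.6, -0.5, 26.2]
opening: 0.488
```

```bash
python3 -c "
from h import *
rel(-.03,0,.094);roll()
"
```

```text
t 13.5 pos [ 0.5491 -0.1306  0.0943] sealer xy -0.02841516098433267 1.094217937857154e-05 F [-5.5994 -0.5107 26.2237] open 0.48836875872453894
yawcmd 0.005484078243954915 tilt [-0.0159 -0.0021 -0.9999] q [ 0.3413  0.8402 -0.3301  1.8445  0.485   0.5538  1.0775]
tool delta [ 0.0016 -0.      0.0003] goal [ 0.5475 -0.1303  0.094 ]
tips z L,R 0.09411819618529005 0.09441772680076274 pitch c 0.015227322537471989 M [ 0.0432  1.1267 -0.1359]
```

The hold is complete: 3 s level, about 5 s in all. I release straight up and then back away.

>>> play_rows:
  targets:
    - {"jaw": 0.515, "dx": 0, "dy": 0, "dz": -0.01, "yaw": 0}
    - {"jaw": 0.515, "dx": 0, "dy": 0, "dz": -0.02, "yaw": 0}
    - {"jaw": 0.515, "dx": 0, "dy": 0, "dz": -0.03, "yaw": 0}
    - {"jaw": 0.515, "dx": 0, "dy": 0, "dz": -0.04, "yaw": 0}
    - {"jaw": 0.515, "dx": 0, "dy": 0, "dz": -0.03, "yaw": 0}

```text
clock: 14.0
tool_pos: [0.5485, -0.1299, 0.2258]
eef_rot: [0.091, 0.996, -0.002, -0.011]
contact_force: [0.5, -0.8, 0.6]
opening: 0.485
```

>>> play_rows:
  targets:
    - {"jaw": 0.515, "dx": 0.03, "dy": 0, "dz": -0.01, "yaw": 0}
    - {"jaw": 0.515, "dx": 0.03, "dy": 0, "dz": 0, "yaw": 0}
    - {"jaw": 0.515, "dx": 0.03, "dy": 0, "dz": 0, "yaw": 0}
    - {"jaw": 0.515, "dx": 0.02, "dy": 0, "dz": 0, "yaw": 0}
    - {"jaw": 0.515, "dx": 0, "dy": 0, "dz": 0, "yaw": 0}

```text
clock: 14.5
tool_pos: [0.4404, -0.1094, 0.2423]
eef_rot: [0.092, 0.996, -0.002, -0.005]
contact_force: [0.0, -0.5, -0.0]
opening: 0.485
```

```bash
python3 - <<'E'
from h import *
snap('scene','scene5');snap('top','top5');rel()
a=cv2.imread('pics/scene5.png')[110:310,240:440]
cv2.imwrite('pics/c6.png',cv2.resize(a,(600,600),interpolation=cv2.INTER_CUBIC))
for f in('scene0','scene2','scene5'):
    s=np.load(f'pics/{f}.npz');vv,uu=np.mgrid[0:400,0:640];K=s['mtx'];z=s['z_map']
    d=np.stack([(uu-K[0,2])/K[0,0],-(vv-K[1,2])/K[1,1],-np.ones_like(z)],-1)*z[...,None]
    c=(d@R.from_quat(s['orientation']).as_matrix().T+s['position']).reshape(-1,3)
    x=(c[:,:2]-O)@X;y=(c[:,:2]-O)@Y
    m=(abs(y)<.07)&(x<-.088)&(x>-.14)&(c[:,2]>.055)&(c[:,2]<.072);print(f,'panel',np.percentile(x[m],5))
    for yy in(.03,-.03,0):
        m=np.hypot(x+.03,y-yy)<(.008 if yy else .003);print(yy,np.median(c[m,2]))
E
```

```text
t 14.6 pos [ 0.4437 -0.1096  0.2424] sealer xy -0.13584442183757167 0.0007531773472535339 F [ 0.406   0.6597 -0.5096] open 0.4912188319657515
yawcmd 0.005175456291336422 tilt [-0.0073 -0.0027 -1.    ] q [ 0.4492  0.4999 -0.4669  2.033   0.3495  0.6926  1.1437]
scene0 panel -0.1147224344157093
0.03 0.0999700599256444
-0.03 0.09999153577920727
0 0.08342268155942312
scene2 panel -0.0950283612864008
0.03 0.10008194535159609
-0.03 0.0999429448789747
0 0.08299795809105859
scene5 panel -0.09515260101432502
0.03 0.1000730679844889
-0.03 0.09994251474494498
0 0.08395522870660233
```

View pics/c6.png

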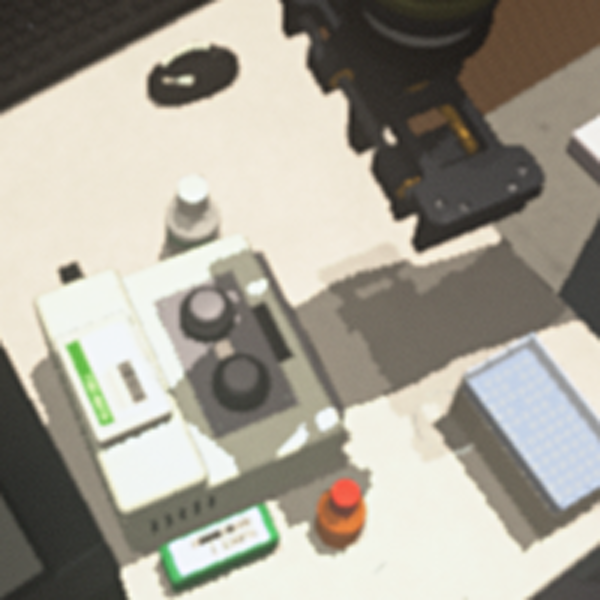

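The crop shows the carriage home, both keys up at (210,308) and (241,378), and every bystander in place. The arm is clear, so I hand in.

```bash
python3 -c "
from h import *
print(r.finish_job())"
```

```text
the job is handed in; nothing more can be done
None
```

The job is handed in at about 15 s on the robot's clock, and by my checks it was done as asked; no verdict was reported.

- **Carriage:** I pushed it home with the shut fingers until it stalled, and a firmer second push did not move it. The panel edge went from sealer x -0.115 to -0.095, where about -0.094 means home, and it was unchanged at the end. That is about 20 mm of travel, at the bottom of the stated starting range, so I rely on the stall plus the camera, which is good to about 1–2 mm.
- **Start keys:** I pressed both together, one fingertip on each, with the fingertips at about 0.094 m, the fully-down height.
    - The force peaked at 56 N on the fingertips, then held at 17–30 N.
    - Early in the hold the tool rolled by about 1 mm across the keys, so the right key may have eased slightly off its stop. I trimmed that out without letting go.
    - I then held both level for a full 3 s, about 5 s in all, and lifted straight up.
- **Last checks:**
    - Both start keys are back up at their starting height.
    - The cancel key reads within 0.5 mm of its first height, and the fingers never got below the start keys' fully-down height.
    - The bystanders in the closing scene picture stood where they were, judged by eye.
    - The arm is clear, with no contact force.

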